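# Fit the charged slim battery to the inspection lamp

### The job

The inspection lamp is waiting for its battery. Of the two packs on the sloping charger, draw the slim one up off its rail, past the sprung catch that holds it, and slide it down into the open battery well on the lamp's foot, pressing until the catch there gives and the pack is fully home. Then let go, leaving the thick pack on the charger and the things standing around charger and lamp where they are.

Things in the scene. Friction and masses are not known exactly. Their poses are not given: they have to be found in the camera images.
- slim_pack: Slim battery pack: black block 36 mm thick (own x -18 to +18), 50 wide (own y -25 to +25), 92 long (own z 0 at the foot to 92 at the top end), about 0.22 kg. Origin: middle of its foot. Own +z is the way it is drawn off the rail; own +x is its rail side, facing the charger. On the charger it leans 30 degrees from vertical, top end towards the back of the charger. Lowest 6 mm bevelled by 3 mm.
- slim_top (a point): Centre of the slim pack's top end, 92 mm from its foot. The uppermost 45 mm of the pack stand clear on all sides, on the charger as in the lamp, and are the place to grip, best across the 50 mm width (along own y). On the charger the two packs stand 60 mm apart.
- slim_rail (a point): Foot of the slim pack's grey T-shaped rail, at the pack's own x = 28, z = 0. The rail runs up the lowest 45 mm of the +x face: a neck 26 mm wide from x = 18 to 26, then a flat 40 mm wide from x = 26 to 31, with a rounded foot and a notch in each flank 20 mm above the foot for the sprung catch.
- thick_pack: Thick battery pack on the charger's other bay: same width, length, rail, origin and axes as the slim one, but 56 mm thick (own x from -38 to +18), about 0.38 kg. It stays on the charger.
- charger: Grey two-bay charger, 156 mm deep (own x), 224 wide (own y), 85 high, fixed. Origin: centre of its underside; its sloping front faces own -x, set towards the middle of the bench. Bays at own y = +55 and -55; either may hold the slim pack. A seated pack's origin is at own x = -30, z = 42, turned 30 degrees about own y (top leans to own +x).
- bay_left (a point): Foot of the charger's bay at own y = +55 mm: origin of a seated pack (bay_right is the same at y = -55). Each bay is a T slot 45 mm long with 1.5 to 3 mm of play and a pair of sprung noses in the notches of the rail. A pull of about 10 to 18 N along the pack's own z draws it past them in the first 10 mm; then it slides easily and is clear after 45 mm.
- bay_right (a point): Foot of the charger's bay at own y = -55 mm: origin of a seated pack.
- lamp: Raking inspection lamp, fixed: flat dark foot 100 x 270 x 12 mm; at one end (own y near 0) the grey battery well, from there along own -y a low housing 45 mm high and, 165 mm from the well's centre, a stem with a lamp head 34 x 110 x 85 mm that tops out 230 mm above the bench. Origin: on the bench under the pack's place in the well; own z up.
- lamp_well (a point): The pack's origin when fully home: on the floor of the lamp's upright well, 22 mm above the bench. The pack stands upright, own axes along the lamp's (rail side to the lamp's +x); it fits no other way. 12 mm before home it meets sprung noses: its weight does not pass them, a push of 3 to 10 N does if held upright, more if it is let lean and jam. Then it sits on the floor, held.
- well_mouth (a point): Centre of the well's open top, 67 mm above the bench, 45 mm over the floor of the well, straight above lamp_well. Inside the well is 54 mm wide (lamp's y -27 to +27) and reaches from x = -19.5 to x = +32.5 (1.5 to 2 mm of play all round); a T slot for the rail begins 13 mm below the mouth. Walls 8 to 10 mm thick. 47 mm of the pack stand out above the mouth when it is home.
- aerosol: Bystander: aluminium aerosol can, 65 mm across, 150 mm tall, standing between charger and lamp. Origin at the centre of its underside.
- tape_roll: Bystander: roll of masking tape lying flat between charger and lamp, 90 mm across, 25 mm high. Origin at the centre of its underside.
- stain_bottle: Bystander: amber bottle, 64 mm across, 170 mm tall. Origin at the centre of its underside.
- filler_jar: Bystander: white jar, 72 mm across, 75 mm tall. Origin at the centre of its underside.
Things that resemble listed ones, but are neither listed nor needed, are in the scene too. What is shaped like the slim_pack but yellow is not meant.

How it is judged:
By the outcome, as a careful person would: the job done as asked, in the order asked, and still so for the second after the job is handed in, with the robot touching nothing.
It also fails if it takes over 58 s, if anything falls off the work surface, if the arm or the gripper's body presses on something with over 40 N, if the wrist force passes 120 N, or if a joint passes its speed limit or range.

### The arm

A 6-joint arm with a two-finger parallel gripper is mounted at the origin on the work surface. World frame = base frame: x ahead of the robot, y to its left, z up, the work surface at z = 0. Lengths are in m, angles in rad, forces in N, time in s.
With the tool pointing down it reaches from about 0.35 to 0.975 m from the base axis. Payload 4.9 kg.
Tool frame: the origin (TCP) lies at the very end of the fingers, on their centre line; the grasp point (between the pads) lies behind it (manip.pinch_z is the y of the grasp point in the tool frame, in m); y points along the fingers, x is the direction in which the jaws open and shut, and the axes are right-handed (so a half turn about y gives the same grasp; the last joint's range is limited). The gripper opens to 85 mm and grips with 20 to 120 N. Pads are 22 mm wide; open, the fingers measure 114 mm over their backs; the gripper's body (76 mm by 85 mm) begins 54 mm behind the grasp point. The pads swing forward as they close: fully open they stand 13 mm farther back than shut.
Start: joints at [-1.373, 0.053, 1.613, -0, 1.476, -0.119], TCP at [0.195, -0.594, 0.231] pointing down, gripper open.
Joint ranges: [-3.01, 3.01], [-1.01, 2.22], [0.06, 2.58], [-1.02, 4.17], [0.09, 2.62], [-3.14, 3.14]. Speed limits (rad/s): [2.57, 2.57, 3.14, 3.14, 3.14, 3.14].

### API

Orientations are given as a unit quaternion [w, x, y, z].
In Python, from plant import manip gives the robot as it stands.
- The arm moves only by the tool drive_tool, never from a script. Its argument "motion" is a list of rows, each a list of 3 entries, a list of its own where there are three numbers: the shift along the tool's x, y, z in units of 25 mm (1.0 is 25 mm), then the turn, a rotation vector about the tool's x, y, z in units of 5 degrees (1.0 is 5 degrees), then the closure, from -1 (fully open) to 1 (shut). A call has 1 to 12 rows; each row shifts and turns the commanded pose from where the row before left it, along the tool's axes as they then stand; what a row does not reach is not made up. A row lasts 1/10 s, in which the tool goes at most 50 mm and 8.59 degrees, less where a joint would pass 70% of its speed; a pose out of reach is approached as far as the arm can. A call is refused whole if a number of a shift passes 1 or a number of a turn 1, either way. A call with a gripper value outside its range is refused whole. The fingers move at their own pace and stop on an object; the grip force is fixed at half the most. Time passes only in rows, so rows that do not move let the fingers close. It gives the time, the measured TCP pose, the force and the opening at its end, in the units of the state.
- manip.state(): the state, without advancing time (a new reading comes with each control period).
- manip.grab_frame(name): name is "scene" or "top" or "wrist"; returns a dict with "img" (420x560x3 uint8, blue, green, red), "range_z" (420x560 float32, m along the optical axis (not along the pixel's ray), 0 where there is no reading), "camera_matrix" (3x3 intrinsics, pixels), "k1" (the pictures are not rectified: a ray, as slopes to the right and down, at radius r is drawn at 1 + k1 r^2 times it, then the intrinsics apply), "world_from_camera" (4x4, takes a point from camera to world coordinates); the wrist camera has in their place "T_tool_cam" (4x4, takes a point from camera to tool coordinates, whose origin is the TCP and whose axes are the tool frame's). Camera axes: x right, y down, z forward; pixel columns grow to the right and rows downward; lengths in m; the calibration is good to about 2 mm. A picture is of the moment at which its call begins: read the wrist's pose just before it.
- manip.job_done(): hands the job in, once; it reports no verdict.
The state is a dict: "time": time; "joint_pos": joint angles; "joint_vel": joint speeds; "joint_efforts": joint torques, N m; "tool_pos": TCP position; "tool_rot": TCP orientation; "contact_force": force on the tool from outside, world axes, zero at the start; "ft_torque": the same for the moment, N m; "gripper_width": opening from 0.0 (shut) to 1.0 (fully open).
Only numpy, scipy, OpenCV 4.12 (cv2) and the standard library are available. Lean on these libraries where they do the work, as an engineer would, in place of code of your own. Each camera call takes 0.05 s, during which the arm holds its last target. There are 200 camera calls.

## Working session

There is one attempt and no reset: what is moved stays moved. The work goes in short steps, Python scripts to look and compute and a tool call to move; the robot and the scene stay as the last step left them, time stands still between calls to the robot, and variables do not carry over. Pictures are saved under pics/ and viewed, about 8 in all and at most 12, crops included, and the job is handed in when it is done.

Besides the shell and the picture viewer there is one more tool, called after "Emit:" as name(argument=value, ...) on one line, values as JSON. drive_tool: Moves the arm, as the interface text tells. Its arguments: {"type":"object","properties":{"motion":{"type":"array","items":{"type":"array"}}},"required":["motion"]}

```bash
mkdir -p pics; cat > h.py <<'E'
import numpy as np, cv2
from plant import manip
from scipy.spatial.transform import Rotation as R
def pose():
    s=manip.state(); q=s["tool_rot"]; T=np.eye(4)
    T[:3,:3]=R.from_quat([q[1],q[2],q[3],q[0]]).as_matrix(); T[:3,3]=s["tool_pos"]; return T
def grab(n):
    T=pose(); f=manip.grab_frame(n)
    f["W"]=f["world_from_camera"] if n!="wrist" else T@f["T_tool_cam"]
    return f
def cloud(f):
    h,w=f["range_z"].shape; u,v=np.meshgrid(np.arange(w),np.arange(h))
    p=cv2.undistortPoints(np.stack([u,v],-1).reshape(-1,1,2).astype(np.float64),np.array(f["camera_matrix"],float),np.array([f["k1"],0,0,0,0.])).reshape(h,w,2)
    z=f["range_z"][...,None]; P=np.concatenate([p*z,z],-1)
    return P@np.array(f["W"])[:3,:3].T+np.array(f["W"])[:3,3]
E
python3 - <<'E'
from h import *
import pickle
s=manip.state(); print(s); print(manip.pinch_z); print(pose().round(3))
for n in["scene","top"]:
    f=grab(n); pickle.dump(f,open(n+".pkl","wb")); cv2.imwrite(f"pics/{n}0.png",f["img"]); print(n,np.round(f["W"],3),f["camera_matrix"])
E
```

```text
{'time': 0.0, 'joint_pos': array([-1.37300365e+00,  5.33177729e-02,  1.61431341e+00, -6.25637748e-06,
        1.47599480e+00, -1.19013316e-01]), 'joint_vel': array([-0.00020813,  0.00090656, -0.00101441,  0.00076446, -0.00057021,
       -0.00044342]), 'joint_efforts': array([ 1.00858142e-03, -3.93676937e+01, -3.70179069e+01,  2.69324727e-05,
        7.06518869e-03, -4.88907645e-06]), 'tool_pos': array([ 0.19457435, -0.59327809,  0.23007566]), 'tool_rot': array([ 0.57309706, -0.57212445,  0.41539859, -0.41433969]), 'contact_force': array([ 0.10122071, -0.16600648, -0.74245278]), 'ft_torque': array([0.0131135 , 0.01963479, 0.0070722 ]), 'gripper_width': 0.9993027606219949}
-0.0187
[[ 0.312 -0.     0.95   0.195]
 [-0.95   0.002  0.312 -0.593]
 [-0.002 -1.     0.     0.23 ]
 [ 0.     0.     0.     1.   ]]
scene [[-0.738  0.443 -0.509  1.008]
 [ 0.675  0.473 -0.566  0.467]
 [-0.01  -0.762 -0.648  0.621]
 [ 0.     0.     0.     1.   ]] [[404.69372486   0.         279.7475262 ]
 [  0.         404.69372486 213.88878379]
 [  0.           0.           1.        ]]
top [[ 0.026 -0.987  0.157  0.432]
 [-1.    -0.026  0.     0.006]
 [ 0.004 -0.157 -0.988  1.17 ]
 [ 0.     0.     0.     1.   ]] [[532.10246775   0.         288.22294193]
 [  0.         532.10246775 213.49943373]
 [  0.           0.           1.        ]]
```

View pics/scene0.png

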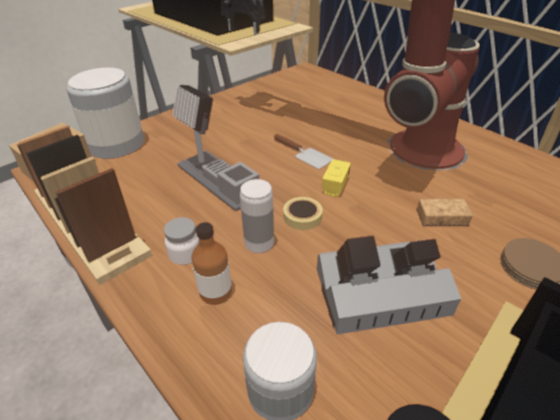

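View pics/top0.png

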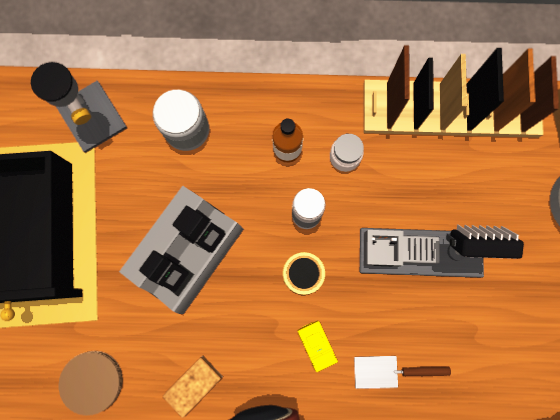

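Scene view: the black candidates for the slim pack are on the charger at (358,257) and (415,257). In the top view they are at (200,228) and (165,272). The yellow block at (337,178) is the decoy. The lamp is at top (420,252), with its well at (382,250). Next I'll take close crops and cloud measurements.

```bash
python3 - <<'E'
from h import *
import pickle
F={n:pickle.load(open(n+".pkl","rb")) for n in("scene","top")}
a=cv2.resize(F["scene"]["img"][220:335,305:470],None,fx=2.4,fy=2.4,interpolation=cv2.INTER_CUBIC)
b=cv2.resize(F["top"]["img"][180:320,115:250],None,fx=2.8,fy=2.8,interpolation=cv2.INTER_CUBIC)
c=cv2.resize(F["top"]["img"][215:290,350:530],None,fx=2.8,fy=2.8,interpolation=cv2.INTER_CUBIC)
W=np.zeros((600,800,3),np.uint8); W[:a.shape[0],:a.shape[1]]=a; W[:b.shape[0],405:405+b.shape[1]][:, :395]=b[:,:395]; 
W[395:395+205,:c.shape[1]]=c[:205]
cv2.imwrite("pics/crop1.png",W)
for n in F:
    F[n]["P"]=cloud(F[n])
P=F["top"]["P"]
for nm,(u,v) in dict(pA=(200,228),pB=(165,272),well=(382,250),hous=(425,250),aer=(308,200),tape=(304,273),head=(485,240)).items(): print(nm,P[v,u].round(3))
# charger top-level: height histogram
def rect(m,h=None):
    q=P[m][:,:2].astype(np.float32); r=cv2.minAreaRect(q); return np.round(r[0],4),np.round(r[1],4),round(r[2],2)
reg=np.zeros(P.shape[:2],bool); reg[180:320,110:250]=1
print(np.histogram(P[reg][:,2],bins=np.arange(0,.15,.01)))
reg2=np.zeros_like(reg); reg2[222:282,355:490]=1
print(np.histogram(P[reg2][:,2],bins=np.arange(0,.25,.005)))
dark=F["top"]["img"].max(2)<60
k,l,st,ce=cv2.connectedComponentsWithStats((dark&reg&(P[...,2]>.06)).astype(np.uint8))
print(st)
E
```

```text
pA [0.564 0.18  0.128]
pB [0.477 0.249 0.104]
well [ 0.539 -0.198  0.024]
hous [ 0.54  -0.285  0.044]
aer [ 0.621 -0.031  0.151]
tape [ 0.486 -0.03   0.026]
head [ 0.543 -0.345  0.228]
(array([6063,  113,  269,  660, 1028, 2541, 1332,  214,  190,  195,  214,
        434,  574,  312]), array([0.  , 0.01, 0.02, 0.03, 0.04, 0.05, 0.06, 0.07, 0.08, 0.09, 0.1 ,
       0.11, 0.12, 0.13, 0.14]))
(array([ 939,  567, 1525,  283,  422,  119,   45,   70,  556,  505,   49,
         46,  139,  456,   35,    0,    0,    0,    0,    0,    0,    0,
          0,    0,    0,    0,    1,    4,    6,    6,   18,   31,   43,
         31,   35,   35,   54,   55,   45,   46,   47,   57,   67,  195,
        276,  101,    0,    0,    0]), array([0.   , 0.005, 0.01 , 0.015, 0.02 , 0.025, 0.03 , 0.035, 0.04 ,
       0.045, 0.05 , 0.055, 0.06 , 0.065, 0.07 , 0.075, 0.08 , 0.085,
       0.09 , 0.095, 0.1  , 0.105, 0.11 , 0.115, 0.12 , 0.125, 0.13 ,
       0.135, 0.14 , 0.145, 0.15 , 0.155, 0.16 , 0.165, 0.17 , 0.175,
       0.18 , 0.185, 0.19 , 0.195, 0.2  , 0.205, 0.21 , 0.215, 0.22 ,
       0.225, 0.23 , 0.235, 0.24 , 0.245]))
[[     0      0    560    420 233222]
 [   173    206     36     36    759]
 [   197    223     28     29    318]
 [   140    251     47     40    896]
 [   188    278      2      1      2]
 [   187    280      1      1      1]
 [   175    290      1      1      1]
 [   177    294      1      1      1]]
```

View pics/crop1.png

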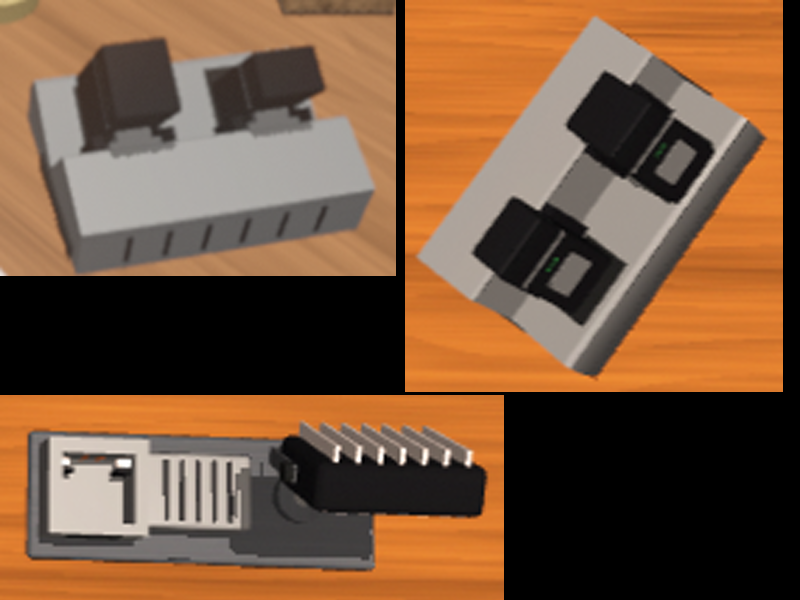

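The crop shows the slim pack is the one at top-view (165,272), scene (415,257): its top face is thinner than that of the pack at (200,228). It sits in bay_left. Next I'll fit charger and lamp poses.

```bash
python3 - <<'E'
from h import *
import pickle
F={n:pickle.load(open(n+".pkl","rb")) for n in("scene","top")}
P=cloud(F["top"]); Q=cloud(F["scene"])
def rect(q):
    r=cv2.minAreaRect(q[:,:2].astype(np.float32)); return np.round(r[0],4),np.round(r[1],4),round(r[2],2)
def sel(P,c,rad,lo,hi): return P[(np.hypot(P[...,0]-c[0],P[...,1]-c[1])<rad)&(P[...,2]>lo)&(P[...,2]<hi)]
print("table z", np.median(P[300:330,430:500,2]),np.median(Q[330:,170:220,2]))
for nm,p in(("top",P),("scene",Q)):
    print(nm,"charger",rect(sel(p,(.52,.21),.15,.02,.1)))
A=np.vstack([sel(P,(.52,.21),.15,.02,.1),sel(Q,(.52,.21),.15,.02,.1)]); c,s,an=rect(A); print("both",c,s,an)
box=cv2.boxPoints((tuple(map(float,c)),tuple(map(float,s)),float(an))); print(box.round(3))
for nm,p in(("top",P),("scene",Q)):
    print(nm,"foot",rect(sel(p,(.53,-.26),.17,.007,.07)),"well",rect(sel(p,(.53,-.19),.055,.063,.073)))
    print(nm,"housing",rect(sel(p,(.53,-.27),.06,.040,.050)))
# other stuff heights
for nm,c in dict(aer=(.62,-.03),tape=(.486,-.03)).items(): print(nm,rect(sel(P,c,.07,.02,.2)))
# slim top face: black scene+top points
im=F["top"]["img"]; d=im.max(2)<70
q=P[(d)&(np.hypot(P[...,0]-.477,P[...,1]-.249)<.06)&(P[...,2]>.1)]
print(len(q),q.min(0).round(3),q.max(0).round(3))
E
```

```text
table z -0.00021296227484102204 -0.0003560012194510076
top charger (array([0.5301, 0.231 ]), array([0.1561, 0.2271]), 56.88)
scene charger (array([0.5324, 0.2312]), array([0.1568, 0.2258]), 57.0)
both [0.531  0.2314] [0.1581 0.2283] 57.0
[[0.392 0.227]
 [0.584 0.103]
 [0.67  0.236]
 [0.478 0.36 ]]
top foot (array([ 0.5372, -0.2627]), array([0.3262, 0.178 ]), 72.46) well (array([ 0.5419, -0.1956]), array([0.0735, 0.0724]), 89.65)
top housing (array([ 0.5422, -0.2677]), array([0.0972, 0.058 ]), 89.73)
scene foot (array([ 0.5441, -0.2865]), array([0.2695, 0.0995]), 88.25) well (array([ 0.5441, -0.1987]), array([0.0736, 0.0774]), 0.58)
scene housing (array([ 0.5478, -0.2647]), array([0.0636, 0.1034]), 1.1)
aer (array([ 0.614 , -0.0333]), array([0.0646, 0.0621]), 74.3)
tape (array([ 0.486 , -0.0305]), array([0.0896, 0.086 ]), 1.2)
605 [0.455 0.235 0.1  ] [0.517 0.297 0.135]
```

```bash
cat >> h.py <<'E'
def packpose(o,yaw,tilt):  # pack frame in world, yaw of own x, tilt about own y
    T=np.eye(4); T[:3,:3]=(R.from_euler('z',yaw,degrees=True)*R.from_euler('y',tilt,degrees=True)).as_matrix(); T[:3,3]=o; return T
G=np.eye(4); G[:3,:3]=np.array([[0,0,1],[-1,0,0],[0,-1,0.]])  # tool x=-py, y=-pz, z=+px
def toolat(o,yaw,tilt,pz):
    g=G.copy(); g[2,3]=pz; return packpose(o,yaw,tilt)@g
def rows(T0,T1,grip,mm=24,deg=4.8,n=None):
    D=np.linalg.inv(T0)@T1; rv=R.from_matrix(D[:3,:3]).as_rotvec()
    d=T1[:3,3]-T0[:3,3]
    N=n or int(np.ceil(max(np.linalg.norm(d)/mm*1000,np.degrees(np.linalg.norm(rv))/deg,1)))
    T=T0.copy(); out=[]
    for k in range(N):
        dp=T[:3,:3].T@(T0[:3,3]+d*(k+1)/N-T[:3,3])/.025
        dr=np.degrees(R.from_matrix(T[:3,:3].T@T0[:3,:3]*1.0@R.from_rotvec(rv*(k+1)/N).as_matrix()).as_rotvec())/5
        dp=dp.round(2);dr=dr.round(2)
        out.append([dp.tolist(),dr.tolist(),grip])
        T[:3,3]+=T[:3,:3]@dp*.025; T[:3,:3]=T[:3,:3]@R.from_rotvec(np.radians(dr*5)).as_matrix()
    print(N,str(out).replace(' ','')); return T
S=dict(o=[.4686,.2358,.042],yaw=57,tilt=30)
E
python3 - <<'E'
from h import *
T0=pose(); T2=toolat(**S,pz=.155); print(T2.round(3))
T1=T2.copy(); T1[:3,3]=[.40,-.1,.26]
T1[:3,:3]=toolat([0,0,0],20,5,0)[:3,:3]
T=rows(T0,T1,-1); rows(T,T2,-1)
E
```

```text
[[ 0.839 -0.272  0.472  0.511]
 [-0.545 -0.419  0.726  0.301]
 [-0.    -0.866 -0.5    0.176]
 [ 0.     0.     0.     1.   ]]
23 [[[-0.7,-0.05,0.61],[-0.04,-0.02,-0.0],-1],[[-0.71,-0.05,0.6],[-0.05,-0.01,-0.0],-1],[[-0.7,-0.06,0.61],[-0.04,-0.02,-0.0],-1],[[-0.7,-0.06,0.61],[-0.04,-0.01,-0.01],-1],[[-0.7,-0.06,0.61],[-0.05,-0.02,0.0],-1],[[-0.7,-0.06,0.61],[-0.04,-0.02,0.0],-1],[[-0.7,-0.06,0.61],[-0.05,-0.01,-0.0],-1],[[-0.7,-0.07,0.62],[-0.04,-0.02,-0.0],-1],[[-0.7,-0.07,0.61],[-0.04,-0.01,-0.0],-1],[[-0.69,-0.07,0.61],[-0.05,-0.02,-0.01],-1],[[-0.7,-0.08,0.62],[-0.04,-0.02,0.0],-1],[[-0.69,-0.07,0.61],[-0.04,-0.01,0.0],-1],[[-0.7,-0.08,0.62],[-0.05,-0.02,-0.0],-1],[[-0.69,-0.09,0.61],[-0.04,-0.01,-0.0],-1],[[-0.69,-0.08,0.62],[-0.04,-0.02,-0.0],-1],[[-0.69,-0.09,0.62],[-0.05,-0.02,-0.01],-1],[[-0.69,-0.09,0.61],[-0.04,-0.01,0.0],-1],[[-0.69,-0.09,0.62],[-0.04,-0.02,0.0],-1],[[-0.69,-0.09,0.62],[-0.05,-0.01,-0.0],-1],[[-0.69,-0.1,0.62],[-0.04,-0.02,-0.0],-1],[[-0.69,-0.1,0.62],[-0.05,-0.02,-0.0],-1],[[-0.68,-0.1,0.62],[-0.04,-0.01,-0.01],-1],[[-0.69,-0.1,0.63],[-0.04,-0.02,0.0],-1]]
18 [[[-0.75,0.14,0.55],[-0.27,-0.4,-0.12],-1],[[-0.74,0.12,0.58],[-0.27,-0.39,-0.13],-1],[[-0.71,0.09,0.6],[-0.26,-0.4,-0.12],-1],[[-0.7,0.07,0.64],[-0.27,-0.39,-0.13],-1],[[-0.67,0.06,0.65],[-0.27,-0.4,-0.12],-1],[[-0.65,0.02,0.69],[-0.27,-0.39,-0.13],-1],[[-0.63,0.01,0.7],[-0.27,-0.4,-0.12],-1],[[-0.6,-0.02,0.72],[-0.27,-0.39,-0.12],-1],[[-0.57,-0.04,0.75],[-0.26,-0.4,-0.13],-1],[[-0.55,-0.07,0.76],[-0.27,-0.39,-0.12],-1],[[-0.53,-0.09,0.78],[-0.27,-0.4,-0.13],-1],[[-0.49,-0.11,0.79],[-0.27,-0.39,-0.12],-1],[[-0.47,-0.14,0.81],[-0.27,-0.4,-0.13],-1],[[-0.43,-0.16,0.82],[-0.26,-0.39,-0.12],-1],[[-0.41,-0.19,0.83],[-0.27,-0.4,-0.13],-1],[[-0.37,-0.21,0.84],[-0.27,-0.39,-0.12],-1],[[-0.34,-0.23,0.85],[-0.27,-0.4,-0.12],-1],[[-0.31,-0.25,0.85],[-0.27,-0.39,-0.13],-1]]
```

Emit:
drive_tool(motion=[[[-0.7,-0.08,0.61],[-0.04,-0.02,0],-1],[[-0.7,-0.08,0.61],[-0.04,-0.02,0],-1],[[-0.7,-0.08,0.61],[-0.04,-0.02,0],-1],[[-0.7,-0.08,0.61],[-0.04,-0.02,0],-1],[[-0.7,-0.08,0.61],[-0.04,-0.02,0],-1],[[-0.7,-0.08,0.61],[-0.04,-0.02,0],-1],[[-0.7,-0.08,0.61],[-0.04,-0.02,0],-1],[[-0.7,-0.08,0.61],[-0.04,-0.02,0],-1],[[-0.7,-0.08,0.61],[-0.04,-0.02,0],-1],[[-0.7,-0.08,0.61],[-0.04,-0.02,0],-1],[[-0.7,-0.08,0.61],[-0.04,-0.02,0],-1],[[-0.7,-0.08,0.61],[-0.04,-0.02,0],-1]])

```text
time: 1.3
tool_pos: [0.3012, -0.335, 0.2513]
tool_rot: [-0.565, 0.589, -0.418, 0.4]
contact_force: [0.0, -0.7, -0.4]
gripper_width: 1.003
```

Emit:
drive_tool(motion=[[[-0.7,-0.08,0.61],[-0.04,-0.02,0],-1],[[-0.7,-0.08,0.61],[-0.04,-0.02,0],-1],[[-0.7,-0.08,0.61],[-0.04,-0.02,0],-1],[[-0.7,-0.08,0.61],[-0.04,-0.02,0],-1],[[-0.7,-0.08,0.61],[-0.04,-0.02,0],-1],[[-0.7,-0.08,0.61],[-0.04,-0.02,0],-1],[[-0.7,-0.08,0.61],[-0.04,-0.02,0],-1],[[-0.7,-0.08,0.61],[-0.04,-0.02,0],-1],[[-0.7,-0.08,0.61],[-0.04,-0.02,0],-1],[[-0.7,-0.08,0.61],[-0.04,-0.02,0],-1],[[-0.7,-0.08,0.61],[-0.04,-0.02,0],-1]])

```text
time: 2.4
tool_pos: [0.3944, -0.0968, 0.2636]
tool_rot: [-0.557, 0.603, -0.42, 0.386]
contact_force: [-0.6, -0.2, 0.1]
gripper_width: 1.001
```

Emit:
drive_tool(motion=[[[-0.75,0.14,0.55],[-0.27,-0.4,-0.12],-1],[[-0.74,0.12,0.58],[-0.27,-0.4,-0.12],-1],[[-0.71,0.09,0.6],[-0.27,-0.4,-0.12],-1],[[-0.7,0.07,0.64],[-0.27,-0.4,-0.12],-1],[[-0.67,0.06,0.65],[-0.27,-0.4,-0.12],-1],[[-0.65,0.02,0.69],[-0.27,-0.4,-0.12],-1],[[-0.63,0.01,0.7],[-0.27,-0.4,-0.12],-1],[[-0.6,-0.02,0.72],[-0.27,-0.4,-0.12],-1],[[-0.57,-0.04,0.75],[-0.27,-0.4,-0.12],-1]])

```text
time: 3.3
tool_pos: [0.4482, 0.1041, 0.2228]
tool_rot: [-0.53, 0.731, -0.337, 0.266]
contact_force: [-0.0, -0.6, -0.1]
gripper_width: 1.0
```

Emit:
drive_tool(motion=[[[-0.55,-0.07,0.76],[-0.27,-0.4,-0.12],-1],[[-0.53,-0.09,0.78],[-0.27,-0.4,-0.12],-1],[[-0.49,-0.11,0.79],[-0.27,-0.4,-0.12],-1],[[-0.47,-0.14,0.81],[-0.27,-0.4,-0.12],-1],[[-0.43,-0.16,0.82],[-0.27,-0.4,-0.12],-1],[[-0.41,-0.19,0.83],[-0.27,-0.4,-0.12],-1],[[-0.37,-0.21,0.84],[-0.27,-0.4,-0.12],-1],[[-0.34,-0.23,0.85],[-0.27,-0.4,-0.12],-1],[[-0.31,-0.25,0.85],[-0.27,-0.4,-0.12],-1],[[0,0,0],[0,0,0],-1]])

```text
time: 4.3
tool_pos: [0.5007, 0.3064, 0.1808]
tool_rot: [-0.483, 0.831, -0.241, 0.135]
contact_force: [-0.4, 0.3, 0.8]
gripper_width: 0.998
```

```bash
python3 - <<'E'
from h import *
import pickle
T=pose(); f=grab("wrist"); f["T"]=T; pickle.dump(f,open("w1.pkl","wb")); cv2.imwrite("pics/w1.png",f["img"])
T2=toolat(**S,pz=.155); print((np.linalg.inv(T2)@T).round(3)); print(np.round(f["T_tool_cam"],3))
print(manip.state()["time"],manip.state()["joint_pos"].round(2))
P=cloud(f); C=np.linalg.inv(packpose(**S)); L=P@C[:3,:3].T+C[:3,3]
d=(f["img"].max(2)<90)
m=(abs(L[...,2]-.092)<.005)&(abs(L[...,0])<.035)&(abs(L[...,1])<.045)
q=L[m]; print(len(q),np.percentile(q,[1,50,99],axis=0).round(4))
print(cv2.minAreaRect((q[:,:2]*1000).astype(np.float32)))
A=np.c_[q[:,:2],np.ones(len(q))]; print("plane",np.linalg.lstsq(A,q[:,2],rcond=None)[0].round(4))
E
```

```text
[[ 1.     0.    -0.018 -0.012]
 [-0.     1.    -0.004 -0.004]
 [ 0.018  0.004  1.    -0.003]
 [ 0.     0.     0.     1.   ]]
[[ 1.    -0.001  0.001 -0.   ]
 [-0.001 -0.324  0.946 -0.142]
 [-0.001 -0.946 -0.324  0.085]
 [ 0.     0.     0.     1.   ]]
4.35 [ 0.53  0.32  1.46 -0.23  1.83  1.08]
4414 [[-0.0161 -0.0233  0.0879]
 [ 0.0025  0.001   0.0913]
 [ 0.0186  0.0255  0.0928]]
((0.9848766326904297, 0.6497840881347656), (49.957427978515625, 36.14280700683594), 89.809814453125)
plane [-0.0192 -0.0029  0.0913]
```

View pics/w1.png

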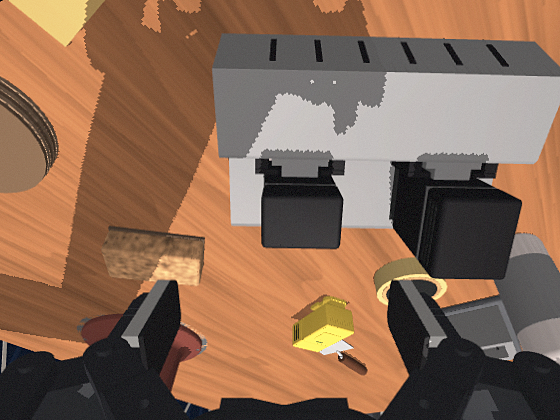

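The wrist view shows the slim pack's top at (302,215), with the thick pack at (470,230). The top measures 50 × 36 mm, about 1 mm from my estimate, so the choice holds.

```bash
sed -i 's/^S=.*/S=dict(o=(packpose([.4686,.2358,.042],57,30)@[.001,.0006,0,1])[:3],yaw=57,tilt=30.5)/' h.py; python3 - <<'E'
from h import *
T=rows(pose(),toolat(**S,pz=.125),-1,n=3); rows(T,toolat(**S,pz=.052),-1,mm=16)
E
```

```text
3 [[[0.14,0.45,0.08],[-0.05,0.06,0.0],-1],[[0.13,0.45,0.08],[-0.05,0.06,0.0],-1],[[0.14,0.45,0.09],[-0.05,0.07,0.01],-1]]
5 [[[-0.0,0.58,-0.0],[0.0,-0.0,-0.0],-1],[[-0.0,0.59,-0.0],[0.0,-0.0,-0.0],-1],[[-0.0,0.58,-0.0],[0.0,-0.0,-0.0],-1],[[-0.0,0.58,-0.0],[0.0,-0.0,-0.0],-1],[[-0.0,0.59,-0.0],[0.0,-0.0,-0.0],-1]]
```

Emit:
drive_tool(motion=[[[0.14,0.45,0.08],[-0.05,0.06,0],-1],[[0.14,0.45,0.08],[-0.05,0.06,0],-1],[[0.14,0.45,0.09],[-0.05,0.07,0],-1],[[0,0,0],[0,0,0],-1],[[0,0,0],[0,0,0],-1]])

```text
time: 4.85
tool_pos: [0.5036, 0.2884, 0.1502]
tool_rot: [-0.476, 0.832, -0.247, 0.142]
contact_force: [0.6, 0.6, 0.8]
gripper_width: 1.0
```

```bash
python3 - <<'E'
from h import *
T=pose(); print((np.linalg.inv(toolat(**S,pz=.125))@T).round(4)); rows(T,toolat(**S,pz=.052),-1,mm=16)
E
```

```text
[[ 1.0e+00 -3.0e-04  2.7e-03  1.3e-03]
 [ 3.0e-04  1.0e+00 -7.0e-04 -3.0e-04]
 [-2.7e-03  7.0e-04  1.0e+00 -1.4e-03]
 [ 0.0e+00  0.0e+00  0.0e+00  1.0e+00]]
5 [[[-0.01,0.59,0.01],[-0.0,-0.01,-0.0],-1],[[-0.01,0.58,0.01],[-0.0,-0.0,-0.0],-1],[[-0.01,0.59,0.01],[-0.01,-0.01,-0.0],-1],[[-0.01,0.59,0.01],[0.0,-0.0,-0.0],-1],[[-0.01,0.58,0.02],[0.0,-0.01,-0.0],-1]]
```

Emit:
drive_tool(motion=[[[-0.01,0.59,0.01],[0,0,0],-1],[[-0.01,0.59,0.01],[0,0,0],-1],[[-0.01,0.59,0.01],[0,0,0],-1],[[-0.01,0.58,0.01],[0,0,0],-1],[[-0.01,0.58,0.02],[0,0,0],-1],[[0,0,0],[0,0,0],-1],[[0,0,0],[0,0,0],-1]])

```text
time: 5.55
tool_pos: [0.4832, 0.2596, 0.0864]
tool_rot: [-0.476, 0.832, -0.247, 0.142]
contact_force: [-0.4, 0.5, 0.5]
gripper_width: 1.005
```

Emit:
drive_tool(motion=[[[0,0,0],[0,0,0],1],[[0,0,0],[0,0,0],1],[[0,0,0],[0,0,0],1],[[0,0,0],[0,0,0],1],[[0,0,0],[0,0,0],1],[[0,0,0],[0,0,0],1],[[0,0,0],[0,0,0],1],[[0,0,0],[0,0,0],1]])

```text
time: 6.35
tool_pos: [0.4841, 0.2604, 0.0877]
tool_rot: [-0.477, 0.832, -0.246, 0.143]
contact_force: [0.8, 4.2, 6.0]
gripper_width: 0.576
```

```bash
python3 - <<'E'
from h import *
T=pose(); print((np.linalg.inv(packpose(**S))@T).round(4)); s=manip.state(); print(s["contact_force"],s["ft_torque"],s["gripper_width"],s["joint_pos"].round(2))
E
```

```text
[[-2.40e-03  3.60e-03  1.00e+00  9.00e-04]
 [-1.00e+00 -1.50e-03 -2.40e-03 -2.00e-04]
 [ 1.50e-03 -1.00e+00  3.60e-03  5.41e-02]
 [ 0.00e+00  0.00e+00  0.00e+00  1.00e+00]]
[0.84726088 4.18854607 6.00750989] [ 0.16991352 -0.01047441 -0.00352688] 0.5755259898159011 [ 0.48  0.33  1.61 -0.25  1.66  1.1 ]
```

Emit:
drive_tool(motion=[[[0,-0.16,0],[0,0,0],1],[[0,-0.16,0],[0,0,0],1],[[0,-0.16,0],[0,0,0],1],[[0,-0.16,0],[0,0,0],1],[[0,-0.2,0],[0,0,0],1],[[0,-0.2,0],[0,0,0],1],[[0,0,0],[0,0,0],1]])

```text
time: 7.05
tool_pos: [0.4914, 0.2717, 0.111]
tool_rot: [-0.477, 0.832, -0.246, 0.143]
contact_force: [-0.5, 0.0, -1.1]
gripper_width: 0.58
```

Emit:
drive_tool(motion=[[[0,-0.3,0],[0,0,0],1],[[0,-0.3,0],[0,0,0],1],[[0,-0.3,0],[0,0,0],1],[[0,-0.4,0],[0,0,0],1],[[0,-0.4,0],[0,0,0],1],[[0,0,0],[0,0,0],1]])

```text
time: 7.65
tool_pos: [0.5037, 0.2901, 0.1479]
tool_rot: [-0.478, 0.831, -0.246, 0.143]
contact_force: [-0.4, -0.2, -2.8]
gripper_width: 0.576
```

```bash
python3 - <<'E'
from h import *
T=pose(); print((np.linalg.inv(packpose(**S))@T).round(4)); s=manip.state(); print(s["contact_force"],s["ft_torque"],s["gripper_width"])
f=grab("wrist"); cv2.imwrite("pics/w2.png",f["img"])
E
```

```text
[[-2.700e-03  5.400e-03  1.000e+00  9.000e-04]
 [-1.000e+00 -2.600e-03 -2.700e-03 -4.000e-04]
 [ 2.600e-03 -1.000e+00  5.400e-03  1.241e-01]
 [ 0.000e+00  0.000e+00  0.000e+00  1.000e+00]]
[-0.35898783 -0.23129195 -2.81513762] [ 0.46768612 -0.2177478  -0.02154011] 0.5757152629446449
```

View pics/w2.png

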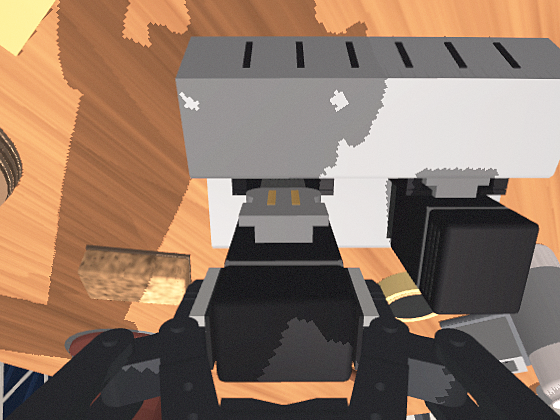

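The pack is out and held, with its rail visible at (290,200). The thick pack at (470,240) is unmoved. Next I'll measure the in-hand offset and plan the carry.

```bash
cat >> h.py <<'E'
def inhand(f,T):
    P=cloud(f); C=np.linalg.inv(T); L=P@C[:3,:3].T+C[:3,3]
    m=(abs(L[...,0])<.022)&(abs(L[...,2]+.002)<.014)&(abs(L[...,1]+.038)<.012)
    q=L[m]; a=np.linalg.lstsq(np.c_[q[:,[0,2]],np.ones(len(q))],q[:,1],rcond=None)[0]
    m=(abs(L[...,0])<.022)&(abs(L[...,2]-.018)<.006)&(L[...,1]<0.03)&(L[...,1]>-.03)
    q=L[m]; print(len(q)); b=np.linalg.lstsq(np.c_[q[:,[0,1]],np.ones(len(q))],q[:,2],rcond=None)[0]
    print("top y=",a.round(4)," +x face z=",b.round(4))
    m=(abs(L[...,2]-.010)<.006)&(abs(L[...,0])<.035)
    return L
W=[.5365,-.197,.022]
E
python3 - <<'E'
from h import *
T=pose(); f=grab("wrist"); inhand(f,T)
T1=T.copy(); T1[:3,3]+=[.02,.02,.08]
T2=toolat([.5,.02,.23],30,12,.054); T3=toolat([W[0],W[1],.115],0,0,.054)
A=rows(T,T1,1); A=rows(A,T2,1,mm=22,deg=4.5); rows(A,T3,1,mm=22,deg=4.5)
E
```

```text
6558
top y= [ 0.0024 -0.0039 -0.0372]  +x face z= [-0.0001  0.0337  0.0171]
4 [[[0.06,-0.83,-0.16],[-0.0,0.0,-0.0],1],[[0.06,-0.83,-0.17],[-0.0,0.0,-0.0],1],[[0.06,-0.83,-0.16],[-0.0,0.0,-0.0],1],[[0.06,-0.83,-0.17],[-0.0,0.0,-0.0],1]]
14 [[[0.41,0.22,-0.68],[0.26,0.36,0.14],1],[[0.44,0.19,-0.68],[0.25,0.36,0.14],1],[[0.46,0.18,-0.67],[0.26,0.36,0.14],1],[[0.48,0.15,-0.65],[0.25,0.36,0.15],1],[[0.5,0.14,-0.65],[0.26,0.36,0.14],1],[[0.53,0.11,-0.63],[0.25,0.36,0.14],1],[[0.54,0.1,-0.61],[0.26,0.36,0.14],1],[[0.57,0.07,-0.6],[0.25,0.36,0.14],1],[[0.58,0.05,-0.58],[0.26,0.36,0.14],1],[[0.61,0.03,-0.57],[0.26,0.36,0.15],1],[[0.62,0.02,-0.54],[0.25,0.36,0.14],1],[[0.64,-0.01,-0.53],[0.26,0.35,0.14],1],[[0.65,-0.03,-0.51],[0.25,0.36,0.14],1],[[0.67,-0.04,-0.48],[0.26,0.36,0.14],1]]
12 [[[0.69,0.43,-0.21],[0.2,0.5,0.05],1],[[0.7,0.43,-0.19],[0.19,0.5,0.05],1],[[0.7,0.42,-0.16],[0.2,0.5,0.06],1],[[0.72,0.41,-0.14],[0.19,0.49,0.05],1],[[0.72,0.41,-0.11],[0.2,0.5,0.05],1],[[0.73,0.4,-0.09],[0.19,0.5,0.05],1],[[0.74,0.4,-0.07],[0.2,0.5,0.06],1],[[0.73,0.39,-0.04],[0.19,0.5,0.05],1],[[0.75,0.39,-0.01],[0.2,0.5,0.05],1],[[0.74,0.39,0.01],[0.19,0.49,0.05],1],[[0.74,0.38,0.04],[0.2,0.5,0.06],1],[[0.75,0.38,0.06],[0.19,0.5,0.05],1]]
```

Emit:
drive_tool(motion=[[[0.06,-0.83,-0.16],[0,0,0],1],[[0.06,-0.83,-0.16],[0,0,0],1],[[0.06,-0.83,-0.16],[0,0,0],1],[[0.06,-0.83,-0.16],[0,0,0],1]])

```text
time: 8.15
tool_pos: [0.5223, 0.3092, 0.2255]
tool_rot: [-0.476, 0.832, -0.247, 0.142]
contact_force: [0.2, 0.2, -2.8]
gripper_width: 0.576
```

Emit:
drive_tool(motion=[[[0.41,0.22,-0.68],[0.26,0.36,0.14],1],[[0.44,0.19,-0.68],[0.26,0.36,0.14],1],[[0.46,0.18,-0.67],[0.26,0.36,0.14],1],[[0.48,0.15,-0.65],[0.25,0.36,0.14],1],[[0.5,0.14,-0.65],[0.26,0.36,0.14],1],[[0.53,0.11,-0.63],[0.25,0.36,0.14],1],[[0.54,0.1,-0.61],[0.26,0.36,0.14],1]])

```text
time: 8.85
tool_pos: [0.5153, 0.1664, 0.2529]
tool_rot: [-0.515, 0.76, -0.321, 0.231]
contact_force: [0.5, 0.9, -1.9]
gripper_width: 0.578
```

Emit:
drive_tool(motion=[[[0.57,0.07,-0.6],[0.25,0.36,0.14],1],[[0.58,0.05,-0.58],[0.26,0.36,0.14],1],[[0.61,0.03,-0.57],[0.26,0.36,0.15],1],[[0.62,0.02,-0.54],[0.25,0.36,0.14],1],[[0.64,-0.01,-0.53],[0.26,0.36,0.14],1],[[0.65,-0.03,-0.51],[0.25,0.36,0.14],1],[[0.67,-0.04,-0.48],[0.26,0.36,0.14],1]])

```text
time: 9.55
tool_pos: [0.5085, 0.0246, 0.281]
tool_rot: [-0.544, 0.673, -0.39, 0.315]
contact_force: [-0.1, 0.5, -2.5]
gripper_width: 0.575
```

Emit:
drive_tool(motion=[[[0.69,0.43,-0.21],[0.2,0.5,0.05],1],[[0.7,0.43,-0.19],[0.2,0.5,0.05],1],[[0.7,0.42,-0.16],[0.2,0.5,0.05],1],[[0.72,0.41,-0.14],[0.19,0.5,0.05],1],[[0.72,0.41,-0.11],[0.2,0.5,0.05],1],[[0.73,0.4,-0.09],[0.19,0.5,0.05],1],[[0.74,0.4,-0.07],[0.2,0.5,0.05],1],[[0.73,0.39,-0.04],[0.19,0.5,0.05],1],[[0.75,0.39,-0.01],[0.2,0.5,0.05],1],[[0.74,0.39,0.01],[0.19,0.5,0.05],1],[[0.74,0.38,0.04],[0.2,0.5,0.05],1],[[0.75,0.38,0.06],[0.19,0.5,0.05],1]])

```text
time: 10.75
tool_pos: [0.5348, -0.198, 0.1671]
tool_rot: [-0.498, 0.5, -0.501, 0.501]
contact_force: [0.3, 0.3, -2.8]
gripper_width: 0.578
```

Emit:
drive_tool(motion=[[[0,0,0],[0,0,0],1],[[0,0,0],[0,0,0],1]])

```text
time: 10.95
tool_pos: [0.5349, -0.1973, 0.1675]
tool_rot: [0.498, -0.5, 0.501, -0.501]
contact_force: [0.8, 0.4, -2.9]
gripper_width: 0.581
```

```bash
python3 - <<'E'
from h import *
import pickle
T=pose(); f=grab("wrist"); cv2.imwrite("pics/w3.png",f["img"]); f["T"]=T; pickle.dump(f,open("w3.pkl","wb")); inhand(f,T)
g=grab("scene"); pickle.dump(g,open("s3.pkl","wb"))
print((np.linalg.inv(toolat([W[0],W[1],.115],0,0,.054))@T).round(4)); print(manip.state()["contact_force"],manip.state()["gripper_width"])
P=cloud(f)
m=(abs(P[...,2]-.067)<.004)&(abs(P[...,0]-.54)<.07)&(abs(P[...,1]+.197)<.06)
q=P[m]; print(len(q),np.percentile(q,[.5,99.5],axis=0).round(4),cv2.minAreaRect((q[:,:2]*1000).astype(np.float32)))
E
```

```text
6875
top y= [ 0.0032 -0.0046 -0.0363]  +x face z= [-0.0036  0.0461  0.0163]
[[ 1.0e+00  1.9e-03  2.4e-03  3.0e-04]
 [-2.0e-03  1.0e+00  2.1e-03  1.5e-03]
 [-2.4e-03 -2.1e-03  1.0e+00 -1.6e-03]
 [ 0.0e+00  0.0e+00  0.0e+00  1.0e+00]]
[-0.17662728  0.26334304 -2.81969974] 0.578848945487409
3611 [[ 0.5182 -0.233   0.0638]
 [ 0.5792 -0.1592  0.0676]] ((546.510986328125, -196.13333129882812), (74.4175033569336, 65.68158721923828), 89.69275665283203)
```

View pics/w3.png

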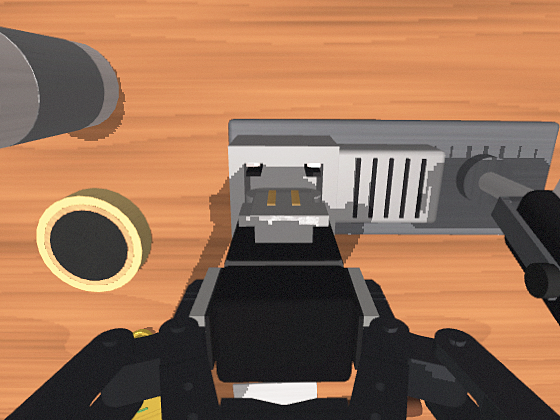

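The pack hovers over the well, with its rail at (285,200). The well's mouth, with the nose slots at (255,170) and (313,168), is just beyond it. I'll measure the pack against the well in this same view.

```bash
python3 - <<'E'
from h import *
import pickle
f=pickle.load(open("w3.pkl","rb")); T=f["T"]; P=cloud(f); C=np.linalg.inv(T); L=P@C[:3,:3].T+C[:3,3]
def fit(m,ax,o):
    q=L[m]; a=np.linalg.lstsq(np.c_[q[:,o],np.ones(len(q))],q[:,ax],rcond=None)[0]; r=q[:,ax]-np.c_[q[:,o],np.ones(len(q))]@a
    print(len(q),a.round(4),"rms",r.std().round(4))
print("body face"); fit((abs(L[...,0])<.02)&(abs(L[...,2]-.017)<.006)&(L[...,1]<.008)&(L[...,1]>-.034),2,[0,1])
print("rail face"); fit((abs(L[...,0])<.018)&(abs(L[...,2]-.030)<.004)&(L[...,1]<.05)&(L[...,1]>.012),2,[0,1])
# rail/pack lateral extents in tool x
m=(abs(L[...,2]-.030)<.004)&(L[...,1]<.05)&(L[...,1]>.015); print("rail x",np.percentile(L[m][:,0],[1,99]).round(4))
m=(abs(L[...,2]-.017)<.004)&(L[...,1]<.03)&(L[...,1]>.012); print("body x",np.percentile(L[m][:,0],[1,99]).round(4))
# well rim: world
rim=(abs(P[...,2]-.0665)<.003)
for y in(-.230,-.196,-.180,-.163):
    m=rim&(abs(P[...,1]-y)<.003)&(abs(P[...,0]-.55)<.05); print("y",y,"x",np.percentile(P[m][:,0],[1,99]).round(4))
for x in(.55,.556,.562,.575):
    m=rim&(abs(P[...,0]-x)<.003)&(abs(P[...,1]+.196)<.045); y=np.sort(P[m][:,1]); g=np.diff(y); k=g.argmax() if len(g) else 0
    print("x",x,len(y),"ends",y[[0,-1]].round(4),"gap",y[k].round(4),y[k+1].round(4)) if len(y)>2 else None
E
python3 - <<'E'
import cv2
im=cv2.imread("pics/w3.png"); cv2.imwrite("pics/w3c.png",cv2.resize(im[120:280,215:355],None,fx=3.7,fy=3.7,interpolation=cv2.INTER_CUBIC))
E
```

```text
body face
5439 [ 0.0015 -0.011   0.0152] rms 0.0004
rail face
1750 [-0.0011  0.005   0.0284] rms 0.0003
rail x [-0.0206  0.1129]
body x [-0.0252  0.1055]
y -0.23 x [0.5182 0.5786]
y -0.196 x [0.5676 0.579 ]
y -0.18 x [0.5677 0.5792]
y -0.163 x [0.5199 0.5792]
x 0.55 253 ends [-0.2328 -0.1593] gap -0.223 -0.1695
x 0.556 263 ends [-0.2334 -0.1592] gap -0.2229 -0.1696
x 0.562 261 ends [-0.2329 -0.1593] gap -0.2232 -0.1692
x 0.575 995 ends [-0.2331 -0.1593] gap -0.1969 -0.1963
```

View pics/w3c.png

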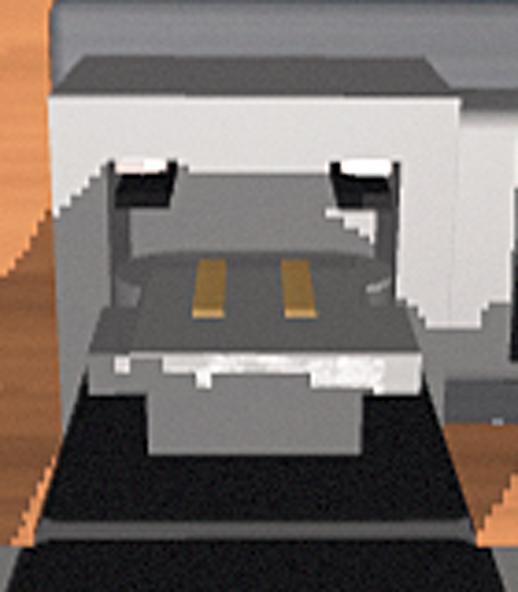

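Emit:
drive_tool(motion=[[[-0.02,0.3,0.04],[0,0,0],1],[[-0.01,0.4,0.05],[0,0,0],1],[[0,0.4,0.05],[0,0,0],1],[[0,0.3,0],[0,0,0],1],[[0,0,0],[0,0,0],1],[[0,0,0],[0,0,0],1]])

```text
time: 11.65
tool_pos: [0.5391, -0.1967, 0.1329]
tool_rot: [-0.499, 0.5, -0.5, 0.501]
contact_force: [-0.9, -0.4, -2.9]
gripper_width: 0.579
```

```bash
python3 - <<'E'
from h import *
T=pose(); f=grab("wrist"); P=cloud(f); C=np.linalg.inv(T); L=P@C[:3,:3].T+C[:3,3]; print(T.round(4)[:3])
m=(abs(L[...,0])<.018)&(abs(L[...,2]-.030)<.004)&(L[...,1]<.05)&(L[...,1]>.015); print("railface x",np.median(P[m][:,0]).round(4),len(P[m]))
m=(L[...,2]>.024)&(L[...,2]<.034)&(L[...,1]<.05)&(L[...,1]>.015)&(abs(L[...,0])<.03); print("rail y",np.percentile(P[m][:,1],[1,99]).round(4))
m=(L[...,2]>.01)&(L[...,2]<.019)&(L[...,1]<.03)&(L[...,1]>.012)&(abs(L[...,0])<.03); print("body y",np.percentile(P[m][:,1],[1,99]).round(4))
rim=(abs(P[...,2]-.0665)<.003)
m=rim&(abs(P[...,1]+.196)<.02)&(abs(P[...,0]-.57)<.02)&(L[...,2]>.0325); print("rim x",np.percentile(P[m][:,0],[1,99]).round(4))
for x in(.56,.565):
    m=rim&(abs(P[...,0]-x)<.003)&(abs(P[...,1]+.196)<.045); y=np.sort(P[m][:,1]); k=np.diff(y).argmax(); print(y[[0,k,k+1,-1]].round(4))
E
```

```text
[[-2.000e-03 -5.000e-04  1.000e+00  5.391e-01]
 [-1.000e+00 -2.800e-03 -2.000e-03 -1.967e-01]
 [ 2.800e-03 -1.000e+00 -5.000e-04  1.329e-01]]
railface x 0.5676 1569
rail y [-0.2151 -0.1762]
body y [-0.2196 -0.1714]
rim x [0.5716 0.5792]
[-0.2333 -0.2229 -0.1695 -0.1592]
[-0.2331 -0.1957 -0.1933 -0.1592]
```

Emit:
drive_tool(motion=[[[0.02,0.2,-0.02],[0,0,0],1],[[0,0.2,0],[0,0,0],1],[[0,0.2,0],[0,0,0],1],[[0,0.2,0],[0,0,0],1],[[0,0,0],[0,0,0],1]])

```text
time: 12.2
tool_pos: [0.538, -0.1971, 0.112]
tool_rot: [-0.499, 0.5, -0.5, 0.501]
contact_force: [-0.5, 0.4, -2.6]
gripper_width: 0.58
```

Emit:
drive_tool(motion=[[[0,0.16,0],[0,0,0],1],[[0,0.16,0],[0,0,0],1],[[0,0,0],[0,0,0],1]])

```text
time: 12.5
tool_pos: [0.5384, -0.1972, 0.1046]
tool_rot: [-0.499, 0.5, -0.5, 0.501]
contact_force: [-0.1, 0.4, -2.7]
gripper_width: 0.572
```

Emit:
drive_tool(motion=[[[0,0.16,0],[0,0,0],1],[[0,0.16,0],[0,0,0],1],[[0,0,0],[0,0,0],1]])

```text
time: 12.8
tool_pos: [0.5385, -0.1973, 0.0965]
tool_rot: [-0.499, 0.5, -0.5, 0.501]
contact_force: [-0.7, 0.2, -2.2]
gripper_width: 0.58
```

Emit:
drive_tool(motion=[[[0,0.16,0],[0,0,0],1],[[0,0.16,0],[0,0,0],1],[[0,0.16,0],[0,0,0],1],[[0,0,0],[0,0,0],1]])

```text
time: 13.2
tool_pos: [0.5388, -0.1974, 0.0846]
tool_rot: [-0.499, 0.5, -0.5, 0.501]
contact_force: [-0.4, -0.3, -2.4]
gripper_width: 0.582
```

Emit:
drive_tool(motion=[[[0,0.16,0],[0,0,0],1],[[0,0.1,0],[0,0,0],1],[[0,0,0],[0,0,0],1]])

```text
time: 13.5
tool_pos: [0.5386, -0.1972, 0.0778]
tool_rot: [-0.499, 0.5, -0.5, 0.501]
contact_force: [0.0, -0.2, -2.6]
gripper_width: 0.577
```

```bash
python3 - <<'E'
from h import *
T=pose(); f=grab("wrist"); inhand(f,T)
P=cloud(f); m=(abs(P[...,0]-T[0,3])<.012)&(abs(P[...,1]-T[1,3])<.02)&(P[...,2]>.09)&(P[...,2]<.14); print("top z",np.percentile(P[m][:,2],[5,50,95]).round(4))
m=(abs(P[...,1]+.196)<.015)&(abs(P[...,0]-.575)<.003)&(abs(P[...,2]-.067)<.008);print("rim z",np.median(P[m][:,2]).round(4))
print(manip.state()["contact_force"])
E
```

```text
6913
top y= [ 0.0023 -0.0043 -0.0363]  +x face z= [-0.0034  0.048   0.0164]
top z [0.1132 0.1141 0.1149]
rim z 0.0659
[ 0.45635565 -0.46585476 -2.22064085]
```

Emit:
drive_tool(motion=[[[0,0.08,0],[0,0,0],1],[[0,0,0],[0,0,0],1]])

```text
time: 13.75
tool_pos: [0.5387, -0.1976, 0.0766]
tool_rot: [-0.499, 0.5, -0.5, 0.501]
contact_force: [0.0, -0.3, -3.2]
gripper_width: 0.58
```

Emit:
drive_tool(motion=[[[0,0.08,0],[0,0,0],1],[[0,0,0],[0,0,0],1]])

```text
time: 13.95
tool_pos: [0.539, -0.1976, 0.0765]
tool_rot: [-0.499, 0.5, -0.5, 0.501]
contact_force: [-5.3, 1.9, 5.8]
gripper_width: 0.575
```

Emit:
drive_tool(motion=[[[0,0.08,0],[0,0,0],1],[[0,0,0],[0,0,0],1]])

```text
time: 14.15
tool_pos: [0.5391, -0.1976, 0.0765]
tool_rot: [-0.499, 0.5, -0.5, 0.501]
contact_force: [-8.9, 5.1, 16.4]
gripper_width: 0.579
```

The resistance is solid at the expected home height (TCP 0.0765, about 19 N of push). I'll ease off, release and back away straight up.

Emit:
drive_tool(motion=[[[0,-0.12,0],[0,0,0],1],[[0,0,0],[0,0,0],0.2],[[0,0,0],[0,0,0],-1],[[0,0,0],[0,0,0],-1],[[0,0,0],[0,0,0],-1],[[0,0,0],[0,0,0],-1],[[0,0,0],[0,0,0],-1]])

```text
time: 14.85
tool_pos: [0.5389, -0.1976, 0.0759]
tool_rot: [-0.499, 0.5, -0.5, 0.501]
contact_force: [-0.1, -0.4, -0.4]
gripper_width: 1.002
```

Emit:
drive_tool(motion=[[[0,-0.3,0],[0,0,0],-1],[[0,-0.5,0],[0,0,0],-1],[[0,-0.8,0],[0,0,0],-1],[[0,-1,0],[0,0,0],-1],[[0,-1,0],[0,0,0],-1],[[0,0,0],[0,0,0],-1]])

```text
time: 15.45
tool_pos: [0.5416, -0.1986, 0.1721]
tool_rot: [-0.5, 0.499, -0.496, 0.505]
contact_force: [0.6, 0.7, -0.0]
gripper_width: 0.997
```

```bash
python3 - <<'E'
from h import *
T=pose(); f=grab("wrist"); P=cloud(f); print(T[:3,3],manip.state()["contact_force"])
m=(abs(P[...,0]-.536)<.012)&(abs(P[...,1]+.197)<.02)&(P[...,2]>.09)&(P[...,2]<.14); print("top z",np.percentile(P[m][:,2],[5,50,95]).round(4))
m=(abs(P[...,0]-.536)<.03)&(abs(P[...,1]+.197)<.04)&(abs(P[...,2]-.113)<.004);print(cv2.minAreaRect((P[m][:,:2]*1000).astype(np.float32)))
m=(abs(P[...,1]+.196)<.015)&(abs(P[...,0]-.575)<.003)&(abs(P[...,2]-.067)<.008);print("rim z",np.median(P[m][:,2]).round(4))
g=grab("scene"); cv2.imwrite("pics/end.png",np.hstack([cv2.resize(f["img"],(400,300)),cv2.resize(g["img"],(400,300))]))
E
```

```text
[ 0.54159949 -0.19864099  0.17213508] [-0.20498528  0.2822571  -0.44020829]
top z [0.1119 0.1129 0.1139]
((537.15771484375, -196.5263214111328), (50.14289855957031, 35.41157150268555), 89.7039566040039)
rim z 0.0659
```

View pics/end.png

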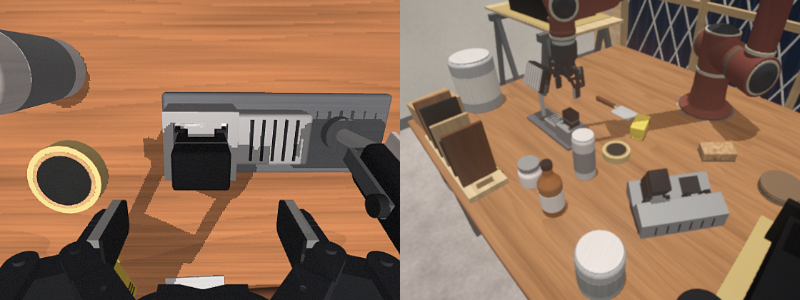

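The pack stands in the well at wrist-view (200,165), with its top 47.0 mm above the rim, which is the specified "home" value. The thick pack is on the charger and the bystanders look undisturbed.

```bash
python3 -c "
from plant import manip
print(manip.job_done(), manip.state()['time'])"
```

```text
the job is handed in; nothing more can be done
the job is handed in; nothing more can be done
```

The slim pack is fully home in the lamp's battery well. I drew it off the charger's left bay, carried it over and slid it upright into the well. I pressed until it stopped solidly on the floor with about 19 N of push, then let go and backed away. The job was handed in at roughly 15.6 s of the 58 s allowed.

**Last checks**
- **Seating:** the pack's top is 47.0 mm above the well rim, which is the stated value when home. It is upright and within about 1 mm of centre.
- **Robot:** the gripper is clear and open, with no contact force.
- **Surroundings:** by eye in the last picture, the thick pack is still on the charger and the aerosol, tape, bottle and jar stand where they were. I did not remeasure them.

**Disagreements and gaps**
- The cameras differed by 2 to 3 mm on the well's position, so I aligned the pack to the well within the wrist camera view.
- The wrist camera read the rim about 1 mm low, so I judged seating by the difference in heights.
- The lamp's catch did not show in the force readings. My evidence that it gave is the final depth and the solid stop.

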